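# Make up two chair-repair kits in the restoration workshop

## Task

Make up the two chair-repair kits from the stock on the bench. The blue tray gets the white glue bottle and the dark turned foot; the red tray gets the yellow wax tin and the cork sanding block. In each tray the container (bottle or tin) goes in the bay with the black rubber floor and the other piece in the bay with the bare wooden floor, everything standing upright and flat on the floor of its bay; leave the trays, the amber bottle, the pale foot and the mug where they stand.

Things in the scene. Friction and masses are not known exactly. Their poses are not given: they have to be found in the camera images.
- tray_blue: Blue tray of painted wood with two bays side by side, 195 (its x) x 100 (its y) x 18 mm high, 0.9 kg, loose on the bench at any yaw. Origin at the centre of its underside, z up. Walls and the divider between the bays are 5 mm thick; each bay is 90 x 90 mm inside, its floor 6 mm above the underside. The bay with the black rubber floor is centred 47.5 mm from the origin along +x, the bay with the bare pale wooden floor 47.5 mm along -x.
- tray_red: Red tray of painted wood with two bays side by side, 195 (its x) x 100 (its y) x 18 mm high, 0.9 kg, loose on the bench at any yaw. Origin at the centre of its underside, z up. Walls and the divider between the bays are 5 mm thick; each bay is 90 x 90 mm inside, its floor 6 mm above the underside. The bay with the black rubber floor is centred 47.5 mm from the origin along +x, the bay with the bare pale wooden floor 47.5 mm along -x.
- glue: White squeeze bottle of glue with an orange cone nozzle, standing upright, 86 mm high: straight round body 54 mm across up to 50 mm, then shoulder and nozzle (22 mm across at its foot). About 0.09 kg. Origin at the centre of its underside, z up. Belongs in the blue tray.
- dark_foot: Turned dark brown wooden chair foot standing upright, tenon up, 80 mm high: straight round body 56 mm across from 12 to 48 mm above the bottom, narrowing below to 44 mm at the bottom, and above it a narrower collar (42 mm) and a tenon 22 mm across. Origin at the centre of its underside, z up. About 0.08 kg. Belongs in the blue tray.
- wax_tin: Round yellow tin of wax with a steel-rimmed lid, 58 mm across and 45 mm high, straight sided, standing upright. About 0.14 kg. Origin at the centre of its underside, z up. Belongs in the red tray.
- cork_block: Cork sanding block with a reddish-brown sole, lying on its sole, 72 (its x) x 45 (its y) x 38 mm high, about 0.05 kg. Origin at the centre of its underside, z up. It fits a bay at any yaw. Belongs in the red tray.
- amber_bottle: Amber glass bottle with a black cap, 52 mm across and 90 mm high, standing among the stock. Origin at the centre of its underside. Not wanted: leave it alone.
- pale_foot: Turned pale wooden chair foot standing upright, tenon up, 80 mm high: straight round body 56 mm across from 12 to 48 mm above the bottom, narrowing below to 44 mm at the bottom, and above it a narrower collar (42 mm) and a tenon 22 mm across. Origin at the centre of its underside, z up. Not wanted: leave it alone.
- mug: Blue ceramic mug, 76 mm across and 85 mm high, handle to its +y, standing at the far side of the bench. Origin at the centre of its underside. Leave it alone.
Things that resemble listed ones, but are neither listed nor needed, are in the scene too. What is shaped like the tray_red but turquoise is not meant.

How it is judged:
At the end, for the whole second after the job is handed in: Glue (rubber bay) and dark foot (wooden bay) in the blue tray, wax tin (rubber) and cork block (wooden) in the red: within 25 mm of the bay centre in tray x and y; underside 3-10 mm above the tray's, within 0.1 rad of upright, at rest. Other things upright, moved under 20 mm; trays under 30 (x of glue in the frame of tray_blue between 0.0225 and 0.0725 m and y of glue in the frame of tray_blue between -0.025 and 0.025 m and z of glue in the frame of tray_blue between 0.003 and 0.01 m and angle between each of glue, dark_foot, wax_tin, cork_block, amber_bottle, pale_foot, mug's own z axis and vertical below 0.1 rad and linear speed of each of glue, dark_foot, wax_tin, cork_block below 0.02 m/s and angular speed of each of glue, dark_foot, wax_tin, cork_block below 0.2 rad/s and x of dark_foot in the frame of tray_blue between -0.0725 and -0.0225 m and y of dark_foot in the frame of tray_blue between -0.025 and 0.025 m and z of dark_foot in the frame of tray_blue between 0.003 and 0.01 m and x of wax_tin in the frame of tray_red between 0.0225 and 0.0725 m and y of wax_tin in the frame of tray_red between -0.025 and 0.025 m and z of wax_tin in the frame of tray_red between 0.003 and 0.01 m and x of cork_block in the frame of tray_red between -0.0725 and -0.0225 m and y of cork_block in the frame of tray_red between -0.025 and 0.025 m and z of cork_block in the frame of tray_red between 0.003 and 0.01 m and distance of each of amber_bottle, pale_foot, mug from where it was at the start of the episode below 0.02 m and distance of each of tray_blue, tray_red from where it was at the start of the episode below 0.03 m); the robot touches nothing.
It fails at once if the amber bottle, the pale foot or the mug is moved more than 20 mm or tipped (distance of any of amber_bottle, pale_foot, mug from where it was at the start of the episode above 0.02 m or angle between any of amber_bottle, pale_foot, mug's own z axis and vertical above 0.35 rad).
It fails at once if a tray is moved more than 30 mm (distance of any of tray_blue, tray_red from where it was at the start of the episode above 0.03 m).
It also fails if it takes over 115 s, if anything falls off the work surface, if the arm or the gripper's body presses on something with over 40 N, if the wrist force passes 120 N, or if a joint passes its speed limit or range.

## Robot

A 7-joint arm with a two-finger parallel gripper is mounted at the origin on the work surface. World frame = base frame: x ahead of the robot, y to its left, z up, the work surface at z = 0. Lengths are in m, angles in rad, forces in N, time in s.
With the tool pointing down it reaches from about 0.425 to 0.825 m from the base axis. Payload 3.6 kg.
Tool frame: the origin (TCP) lies at the very end of the fingers, on their centre line; the grasp point (between the pads) lies r.pinch_z behind it (r.pinch_z is the distance from the TCP to the grasp point, in m); y points along the fingers, z is the direction in which the jaws open and shut, and the axes are right-handed (so a half turn about y gives the same grasp; the last joint's range is limited). The gripper opens to 85 mm and grips with 20 to 120 N. Pads are 22 mm wide; open, the fingers measure 114 mm over their backs; the gripper's body (76 mm by 85 mm) begins 54 mm behind the grasp point. The pads swing forward as they close: fully open they stand 13 mm farther back than shut.
Start: joints at [-1.27, 0.615, -0.013, 1.423, 0.008, 1.103, -0.04], TCP at [0.209, 0.615, 0.203] pointing down, gripper open.
Joint ranges: [-3.12, 3.12], [-0.3, 2.06], [-1.34, 1.32], [0.26, 2.42], [-1.36, 4.5], [0.01, 1.98], [-2.84, 2.84]. Speed limits (rad/s): [2.79, 2.79, 3.14, 3.14, 3.14, 3.14, 3.14].

## Interface

Orientations are given as [roll, pitch, yaw] about the fixed x, y, z axes, in that order (R = Rz(yaw) Ry(pitch) Rx(roll)).
In Python, from station import sensors, cams, ticket, r gives the robot as it stands.
- The arm moves only by the tool move_arm, never from a script. Its argument "moves" is a list of rows, each a list of 7 numbers: the gripper command: -1 is fully open, 1 is shut, values between are in proportion, then the shift along the tool's x, y, z in m, then the turn, a rotation vector about the tool's x, y, z in degrees. In form: [[jaw, dx, dy, dz, wx, wy, wz], ...]. A call has 1 to 8 rows; each row is the pose to reach, as a shift and turn from the pose commanded when the call began, along the tool's axes at that moment; what a row does not reach only later rows make up. A row lasts 1/12 s, in which the tool goes at most 41.7 mm and 7.16 degrees, less where a joint would pass 70% of its speed; a pose out of reach is approached as far as the arm can. A call with a gripper value outside its range is refused whole. The fingers move at their own pace and stop on an object; the grip force is fixed at half the most. Time passes only in rows, so rows that repeat a pose let the fingers close. It gives the time, the measured TCP pose, the force and the opening at its end, in the units of the state.
- sensors.observe(): the state, without advancing time (a new reading comes with each control period).
- cams.camera(name): name is "scene" or "side" or "wrist"; returns a dict with "img" (420x560x3 uint8, red, green, blue), "vertical_fov" (degrees; the focal length in pixels is half the picture's height over the tangent of half this angle, whatever the lens; pixels are square), "cx", "cy" (the principal point, pixels), "distortion" ([k1, k2, p1, p2, k3] as OpenCV has them; the pictures are not rectified), "R" (3x3) and "t" (3): a world point X has camera coordinates R X + t. Camera axes: x right, y down, z forward; pixel columns grow to the right and rows downward; lengths in m; the calibration is good to about 2 mm. A picture is of the moment at which its call begins. There is no depth.
- ticket.close_job(): hands the job in, once; it reports no verdict.
The state is a dict: "t": time; "qpos": joint angles; "qd": joint speeds; "joint_torque": joint torques, N m; "tcp_pos": TCP position; "ee_rot": TCP orientation; "contact_force": force on the tool from outside, world axes, zero at the start; "wrist_torque": the same for the moment, N m; "grip_width": finger opening in m.
Only numpy, scipy, OpenCV 4.12 (cv2) and the standard library are available. Lean on these libraries where they do the work, as an engineer would, in place of code of your own. Each camera call takes 0.05 s, during which the arm holds its last target. There are 200 camera calls.

## Working session

There is one attempt and no reset: what is moved stays moved. The work goes in short steps, Python scripts to look and compute and a tool call to move; the robot and the scene stay as the last step left them, time stands still between calls to the robot, and variables do not carry over. Pictures are saved under pics/ and viewed, about 12 in all and at most 16, crops included, and the job is handed in when it is done.

Besides the shell and the picture viewer there is one more tool, called after ">>>" as name([rows], argument=value, ...), one row to a line, values as JSON. move_arm: Moves the arm, as the interface text tells. Its arguments: {"type":"object","properties":{"moves":{"type":"array"}},"required":["moves"]}

```bash
ls; mkdir -p pics; cat > h.py <<'E'
import numpy as np,cv2
from scipy.spatial.transform import Rotation as Ro
from station import sensors,cams,ticket,r
def K(c):
    h=c["img"].shape[0];f=h/2/np.tan(np.radians(c["vertical_fov"])/2)
    return np.array([[f,0,c["cx"]],[0,f,c["cy"]],[0,0,1.]])
def ray(c,uv,z):
    u=cv2.undistortPoints(np.array(uv,float).reshape(-1,1,2),K(c),np.array(c["distortion"],float)).reshape(-1,2)
    R=np.array(c["R"]);C=-R.T@np.array(c["t"])
    d=np.c_[u,np.ones(len(u))]@R
    return C+d*((z-C[2])/d[:,2])[:,None]
def proj(c,X):
    return cv2.projectPoints(np.array(X,float).reshape(-1,1,3),cv2.Rodrigues(np.array(c["R"]))[0],np.array(c["t"],float),K(c),np.array(c["distortion"],float))[0].reshape(-1,2)
def save(n,img,s=1):
    cv2.imwrite(n,cv2.resize(img[...,::-1],None,fx=s,fy=s,interpolation=cv2.INTER_CUBIC))
E
python3 - <<'E'
from h import *
import pickle
d={}
for n in("scene","side","wrist"):
    c=cams.camera(n);d[n]=c;save(f"pics/{n}0.png",c["img"],1.4 if n!="wrist" else 1)
    R=np.array(c["R"]);print(n,c["vertical_fov"],-R.T@np.array(c["t"]),R[2],c["distortion"])
pickle.dump(d,open("c0.pkl","wb"))
print(sensors.observe(),r.pinch_z)
E
```

```text
pics
scene 43.92111896854885 [ 1.06510874 -0.49363572  1.21602213] [-0.39362772  0.41381078 -0.82086409] [-0.09789524  0.          0.          0.          0.        ]
side 56.8744370535474 [ 0.42983152 -0.77964097  0.67297252] [ 0.07603605  0.79921598 -0.59621501] [0.01507953 0.         0.         0.         0.        ]
wrist 66.2523886960942 [0.13626484 0.63984094 0.37213717] [ 0.28470305 -0.10131683 -0.9532466 ] [-0.06160898  0.          0.          0.          0.        ]
{'t': 0.15, 'qpos': array([-1.26947821,  0.61568621, -0.01262266,  1.42453059,  0.00808711,
        1.1033873 , -0.04038036]), 'qd': array([-9.43803374e-04, -3.61625816e-03,  7.55940085e-05, -4.18653956e-03,
       -9.04514992e-04, -3.26813234e-04,  2.70628334e-04]), 'joint_torque': array([ 8.88143404e-04, -4.69658267e+01,  2.59428537e-01, -1.71252251e+01,
        9.97038907e-03,  7.10016786e-03,  9.92822976e-06]), 'tcp_pos': array([0.20906063, 0.61479176, 0.20261141]), 'ee_rot': array([-1.57275826e+00, -2.00761220e-06, -3.27735304e-01]), 'contact_force': array([-0.63185276, -0.02217426,  0.32390789]), 'wrist_torque': array([ 0.03446924, -0.03175058, -0.04880215]), 'grip_width': 0.08538628716607634} 0.0187
```

View pics/scene0.png

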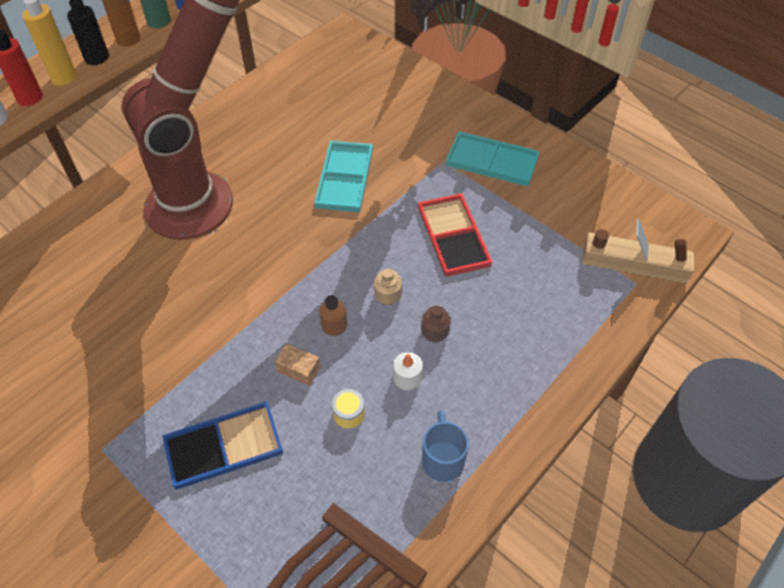

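View pics/side0.png

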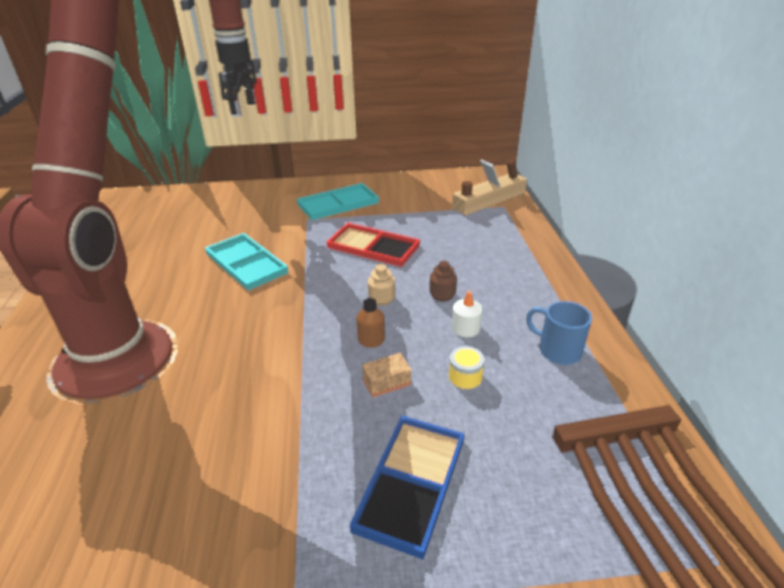

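The scene picture shows, in its 560x420 pixels:

| Thing | Pixel |
|---|---|
| Blue tray | (159,318), black bay left |
| Red tray | (324,167), black bay near |
| Wax tin | (249,291) |
| Cork block | (212,260) |
| Glue | (291,264) |
| Dark foot | (311,231) |
| Pale foot | (277,206) |
| Amber bottle | (238,227) |
| Mug | (318,320) |

- **Dark foot candidates:** dark-brown (311,231), pale (277,206) and amber with a black cap (238,227). The first fits, because it has a turned tenon and is dark.
- **Trays:** there are two turquoise ones at (245,125) and (351,113), which I'll ignore. Only one tray is red.

I'll measure next, with one crop to confirm.

```bash
cat > m.py <<'E'
from h import *
import pickle
d=pickle.load(open("c0.pkl","rb"))
S,D=d["scene"],d["side"]
def mask(c,f,box):
    a=c["img"].astype(int);h=cv2.cvtColor(c["img"],cv2.COLOR_RGB2HSV).astype(int)
    m=f(a[...,0],a[...,1],a[...,2],h[...,0],h[...,1],h[...,2]).astype(np.uint8)
    k=np.zeros_like(m);x0,y0,x1,y1=[int(v/1.4) for v in box];k[y0:y1,x0:x1]=1;m=m*k
    n,l,st,_=cv2.connectedComponentsWithStats(m,connectivity=8)
    return (l==1+np.argmax(st[1:,4])) if n>1 else m>0
nb=lambda r,g,b,h,s,v:((h<35)&(s>70))  # warm coloured
T={"glue":(lambda r,g,b,h,s,v:(v>150)&(s<45)|((h<20)&(s>120)&(v>120)),(385,345,430,395),(445,285,488,340)),
"dark":(lambda r,g,b,h,s,v:(r-b>8)&(v<110),(415,300,456,345),(425,258,462,303)),
"tin":(lambda r,g,b,h,s,v:((h>18)&(h<35)&(s>90))|((v>165)&(s<60)),(325,380,370,432),(443,340,490,392)),
"cork":(nb,(268,338,325,390),(355,348,418,400)),
"pale":(nb,(370,262,408,308),(362,262,402,306)),
"amber":(lambda r,g,b,h,s,v:((h<25)&(s>90))|(v<45),(316,290,350,338),(352,293,390,350)),
"mug":(lambda r,g,b,h,s,v:(h>98)&(h<115)&(s>100),(415,405,475,485),(520,290,600,365)),
"tblue":(lambda r,g,b,h,s,v:(h>105)&(h<122)&(s>140),(150,395,295,495),(340,410,475,560)),
"tred":(lambda r,g,b,h,s,v:((h<6)|(h>174))&(s>140),(405,185,500,285),(315,215,430,275))}
o=[np.ascontiguousarray(c["img"]) for c in(S,D)]
for n,(f,b1,b2) in T.items():
    ms=[mask(S,f,b1),mask(D,f,b2)];L=[]
    for i,(c,m) in enumerate(zip((S,D),ms)):
        cs,_=cv2.findContours(m.astype(np.uint8),0,2);cv2.drawContours(o[i],cs,-1,(0,255,0),1)
        if n[0]=="t" and n!="tin" or n=="cork":
            h=cv2.convexHull(np.vstack(cs)).reshape(-1,2)
            P=ray(c,h,0.019 if n=="cork" else 0.009)[:,:2]
            q=cv2.minAreaRect((P*1000).astype(np.float32));print(n,i,q)
        uv=np.argwhere(m)[:,::-1].mean(0)
        C=-np.array(c["R"]).T@np.array(c["t"]);p=ray(c,[uv],0.02)[0];L.append((C[:2],p[:2]-C[:2],p))
    A=np.c_[L[0][1],-L[1][1]];s=np.linalg.solve(A,L[1][0]-L[0][0])
    print(n,"xy",(L[0][0]+s[0]*L[0][1]).round(4),[m.sum() for m in ms])
    if n in("tblue","tred"):
        for i,c in enumerate((S,D)):
            b=(T[n][1],T[n][2])[i]
            k=mask(c,lambda r,g,b,h,s,v:v<48,b);uv=np.argwhere(k)[:,::-1].mean(0);print(" black",ray(c,[uv],.006)[0].round(3))
save("pics/ov.png",np.hstack([o[0][110:350,100:370],o[1][140:400,210:430][:240]]),1.6)
E
python3 m.py
```

```text
glue xy [ 0.6471 -0.013 ] [np.int64(687), np.int64(973)]
dark xy [0.6268 0.1064] [np.int64(329), np.int64(325)]
tin xy [ 0.6166 -0.1216] [np.int64(760), np.int64(968)]
cork 0 ((482.0875549316406, -122.29167175292969), (82.94498443603516, 60.36845397949219), 18.054134368896484)
cork 1 ((487.1208801269531, -119.87075805664062), (84.1120376586914, 78.14616394042969), 17.613399505615234)
cork xy [ 0.4863 -0.1247] [np.int64(600), np.int64(752)]
pale xy [0.4997 0.1115] [np.int64(383), np.int64(397)]
amber xy [ 0.4681 -0.0099] [np.int64(334), np.int64(444)]
mug xy [ 0.8047 -0.0816] [np.int64(295), np.int64(1225)]
tblue 0 ((495.3902587890625, -323.6008605957031), (195.88385009765625, 106.76513671875), 62.683738708496094)
tblue 1 ((500.1122131347656, -321.3502197265625), (203.63372802734375, 101.66441345214844), 62.68804168701172)
tblue xy [ 0.4903 -0.3374] [np.int64(694), np.int64(1100)]
 black [ 0.471 -0.365  0.006]
 black [ 0.473 -0.364  0.006]
tred 0 ((494.8686828613281, 325.6548767089844), (102.69367218017578, 207.01824951171875), 57.43655014038086)
tred 1 ((499.11834716796875, 328.58441162109375), (117.28990936279297, 202.81358337402344), 57.623382568359375)
tred xy [0.5031 0.3162] [np.int64(555), np.int64(525)]
 black [nan nan nan]
 black [nan nan nan]m.py:37: RuntimeWarning: Mean of empty slice.
  k=mask(c,lambda r,g,b,h,s,v:v<48,b);uv=np.argwhere(k)[:,::-1].mean(0);print(" black",ray(c,[uv],.006)[0].round(3))
  ret = um.true_divide(
```

View pics/ov.png

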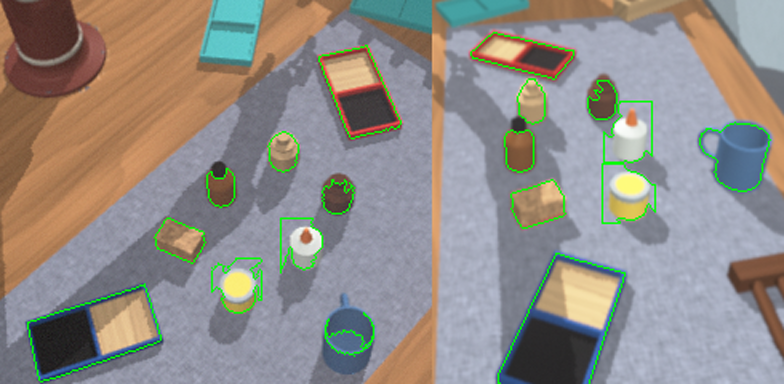

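The overlay shows the identities are right: the dark foot has its tenon at about (340,190) in the crop, with the pale foot and the amber bottle separate. The glue, tin and dark masks are poor, so I'm refining those once and checking where the chair is.

```bash
sed -n '1,12p' m.py > m1.py; cat >> m1.py <<'E'
def two(n,f,b1,b2,z):
    L=[]
    for c,b in((S,b1),(D,b2)):
        m=mask(c,f,b);uv=np.argwhere(m)[:,::-1].mean(0);C=-np.array(c["R"]).T@np.array(c["t"]);p=ray(c,[uv],z)[0]
        L.append((C[:2],p[:2]-C[:2]));print(n,m.sum(),p.round(4),end=' ')
    s=np.linalg.solve(np.c_[L[0][1],-L[1][1]],L[1][0]-L[0][0]);print("xy",(L[0][0]+s[0]*L[0][1]).round(4))
two("nozzle",lambda r,g,b,h,s,v:(h<20)&(s>110)&(v>100),(385,345,430,395),(445,285,488,340),.072)
two("lid",lambda r,g,b,h,s,v:(h>18)&(h<35)&(s>90),(325,380,370,432),(443,340,490,392),.03)
two("dark",lambda r,g,b,h,s,v:(r-b>=4)&(v<120),(415,300,456,345),(425,258,462,303),.035)
print("chair rail",ray(S,np.array([[330,510],[420,580]])/1.4,0.02).round(3),ray(D,np.array([[557,440],[675,420]])/1.4,.02).round(3))
print("red black",[ray(c,np.array([p])/1.4,.006).round(3) for c,p in((S,(463,250)),(D,(390,246)))])
E
python3 m1.py
```

```text
File "m1.py", line 12
    T={"glue":(lambda r,g,b,h,s,v:(v>150)&(s<45)|((h<20)&(s>120)&(v>120)),(385,345,430,395),(445,285,488,340)),
      ^
SyntaxError: '{' was never closed
```

>>> move_arm([
  [-1,0.559,0,-0.3465,0,0,0],
  [-1,0.559,0,-0.3465,0,0,0],
  [-1,0.559,0,-0.3465,0,0,0],
  [-1,0.559,0,-0.3465,0,0,0],
  [-1,0.559,0,-0.3465,0,0,0],
  [-1,0.559,0,-0.3465,0,0,0],
  [-1,0.559,0,-0.3465,0,0,0],
  [-1,0.559,0,-0.3465,0,0,0],
])

```text
t: 0.82
tcp_pos: [0.4218, 0.356, 0.2034]
ee_rot: [-1.571, 0.0, -0.328]
contact_force: [1.3, -0.4, -0.1]
grip_width: 0.0852
```

```bash
sed -i '12d' m1.py; sed -i 's/^nb=.*//' m1.py; python3 m1.py
```

```text
nozzle 42 [ 0.6513 -0.0012  0.072 ] nozzle 44 [ 0.651  -0.0008  0.072 ] xy [ 0.651  -0.0009]
lid 198 [ 0.6127 -0.1202  0.03  ] lid 241 [ 0.6132 -0.158   0.03  ] xy [ 0.6221 -0.128 ]
dark 417 [0.6244 0.1101 0.035 ] dark 378 [0.6267 0.1063 0.035 ] xy [0.6268 0.1068]
chair rail [[ 0.726 -0.279  0.02 ]
 [ 0.911 -0.265  0.02 ]] [[ 0.723 -0.289  0.02 ]
 [ 0.913 -0.273  0.02 ]]
red black [array([[0.539, 0.304, 0.006]]), array([[0.54 , 0.313, 0.006]])]
```

>>> move_arm([
  [-1,0.2745,0,-0.17,0,0,0],
  [-1,0.2745,0,-0.17,0,0,0],
  [-1,0.2745,0,-0.17,0,0,0],
  [-1,0.2745,0,-0.17,0,0,0],
  [-1,0.2745,0,-0.17,0,0,0],
  [-1,0.2745,0,-0.17,0,0,0],
  [-1,0.2745,0,-0.17,0,0,0],
  [-1,0.2745,0,-0.17,0,0,0],
])

```text
t: 1.48
tcp_pos: [0.6279, 0.1039, 0.2031]
ee_rot: [-1.573, -0.001, -0.332]
contact_force: [0.4, -0.4, -0.2]
grip_width: 0.0855
```

```bash
python3 - <<'E'
from h import *
c=cams.camera("wrist");save("pics/w1.png",c["img"])
X=[[.627,.107,.08],[.627,.107,.048],[.651,-.001,.086],[.62,-.127,.045],[.487,-.121,.038]]
print(proj(c,X).round())
E
```

```text
[[287. 191.]
 [287. 183.]
 [191. 250.]
 [ 90. 243.]
 [ 39. 128.]]
```

View pics/w1.png

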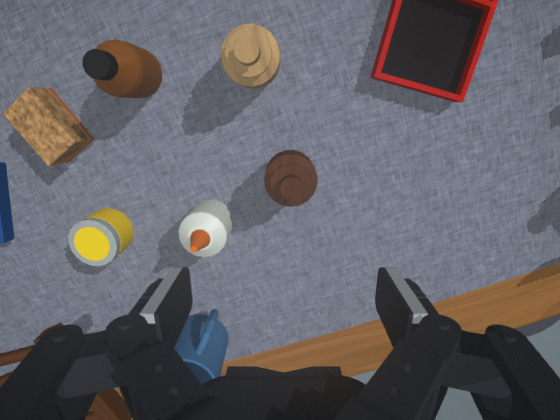

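The wrist view shows the dark foot's tenon at (291,188), against a predicted (287,191). The glue nozzle is at (195,243) and the tin lid at (94,244), both within a few mm of prediction. Descending now.

>>> move_arm([
  [-1,-0.002,0.04,0.003,0,0,0],
  [-1,-0.002,0.08,0.003,0,0,0],
  [-1,-0.002,0.12,0.003,0,0,0],
  [-1,-0.002,0.155,0.003,0,0,0],
  [-1,-0.002,0.18,0.003,0,0,0],
  [-1,-0.002,0.188,0.003,0,0,0],
  [-1,-0.002,0.188,0.003,0,0,0],
  [0.3,-0.002,0.188,0.003,0,0,0],
])

```text
t: 2.2
tcp_pos: [0.6259, 0.1124, 0.0163]
ee_rot: [-1.57, -0.001, -0.328]
contact_force: [-0.1, -0.6, -0.5]
grip_width: 0.0755
```

>>> move_arm([
  [1,0,0,0,0,0,0],
  [1,0,0,0,0,0,0],
  [1,0,0,0,0,0,0],
  [1,0,0,0,0,0,0],
  [1,0,0,0,0,0,0],
  [1,0,0,0,0,0,0],
  [1,0,0,0,0,0,0],
  [1,0,-0.01,0,0,0,0],
])

```text
t: 2.87
tcp_pos: [0.6261, 0.112, 0.0282]
ee_rot: [-1.569, -0.003, -0.328]
contact_force: [-0.8, -0.3, -0.9]
grip_width: 0.0386
```

```bash
python3 - <<'E'
from h import *
c=cams.camera("wrist");d=cams.camera("side")
s=cv2.resize(d["img"][150:270,250:410],None,fx=3.5,fy=3.5);print(s.shape)
save("pics/a2.png",np.hstack([c["img"][100:400,130:430],cv2.resize(s,(400,300))]))
o=sensors.observe();print(o["grip_width"],o["tcp_pos"])
E
```

```text
(420, 560, 3)
0.0388020519451624 [0.62732375 0.11242173 0.02863552]
```

View pics/a2.png

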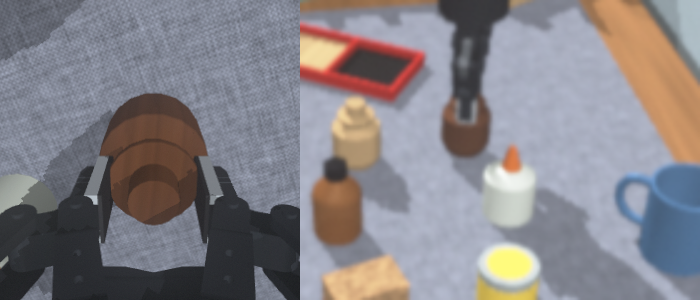

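```bash
python3 - <<'E'
from h import *
o=sensors.observe();R=Ro.from_euler("xyz",o["ee_rot"]).as_matrix();p=o["tcp_pos"]
L=[]
for n in("scene","side","wrist"):
    c=cams.camera(n)
    h=cv2.cvtColor(c["img"],cv2.COLOR_RGB2HSV).astype(int);a=c["img"].astype(int)
    e=proj(c,[p])[0]
    m=((h[...,0]<20)&(h[...,1]>90)&(a[...,2]<120)).astype(np.uint8)
    k=np.zeros_like(m);w=30 if n!="wrist" else 130;x,y=e.astype(int);k[max(0,y-w):y+w,max(0,x-w):x+w]=1;m=m*k
    nn,l,st,ce=cv2.connectedComponentsWithStats(m);i=1+np.argmax(st[1:,4])
    C=-np.array(c["R"]).T@np.array(c["t"])
    # pad axis points in image
    print(n,"tcp px",e.round(),"pinch px",proj(c,[p-R[:,1]*.0187])[0].round(),"foot",st[i],ce[i].round(1),"ray z=.04",ray(c,[ce[i]],.04)[0].round(4))
print(p,R.round(3))
E
```

```text
scene tcp px [312. 233.] pinch px [312. 229.] foot [288 252   7  10  49] [291.  257.3] ray z=.04 [0.6393 0.0127 0.04  ]
side tcp px [316. 203.] pinch px [317. 198.] foot [308 192  16  20 144] [315.6 203.1] ray z=.04 [0.6217 0.0967 0.04  ]
wrist tcp px [285. 252.] pinch px [285. 267.] foot [ 230  211  107  113 8481] [283.4 264.8] ray z=.04 [0.6291 0.1107 0.04  ]
[0.62732375 0.11242173 0.02863552] [[ 0.947  0.006  0.322]
 [-0.322  0.001  0.947]
 [ 0.005 -1.     0.003]]
```

```bash
python3 - <<'E'
from h import *
o=sensors.observe();R=Ro.from_euler("xyz",o["ee_rot"]).as_matrix();p=o["tcp_pos"]
c=cams.camera("wrist");im=c["img"].copy()
im=cv2.resize(im,None,fx=3,fy=3,interpolation=cv2.INTER_CUBIC)
for w,col in((.0193,(255,0,0)),(.028,(0,255,0))):
    for b in(0,.0187,.035):
        for s in(1,-1):
            for x in(-.011,.011):
                q=proj(c,[p-R[:,1]*b+R[:,2]*s*w+R[:,0]*x])[0]*3
                cv2.circle(im,tuple(int(v) for v in q),5,col,2)
save("pics/a3.png",im[560:1100,500:1220])
E
```

```text
(no output)
```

View pics/a3.png

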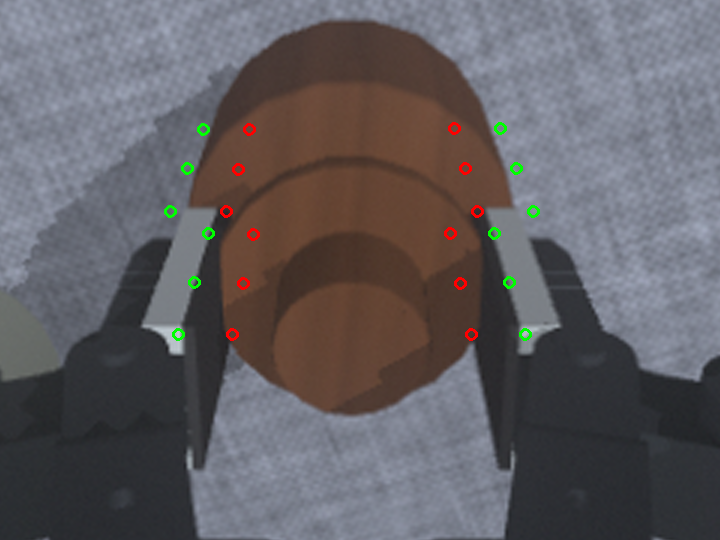

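The foot is centred, but the pads look about 20 mm farther back than the nominal TCP and sit on the 42 mm collar (reading 38.6 mm). I'll set it down, go lower and regrip on the body.

>>> move_arm([
  [1,0,0.005,0,0,0,0],
  [1,0,0.01,0,0,0,0],
  [1,0,0.011,0,0,0,0],
  [-1,0,0.011,0,0,0,0],
  [-1,0,0.011,0,0,0,0],
  [-1,0,0.011,0,0,0,0],
  [-1,0,0.011,0,0,0,0],
  [-1,0,0.011,0,0,0,0],
])

```text
t: 3.83
tcp_pos: [0.6245, 0.112, 0.0134]
ee_rot: [-1.572, 0.002, -0.328]
contact_force: [0.3, -0.8, 0.0]
grip_width: 0.0853
```

>>> move_arm([
  [-1,0,0.006,0,0,0,0],
  [-1,0,0.012,0,0,0,0],
  [-1,0,0.012,0,0,0,0],
  [1,0,0.012,0,0,0,0],
  [1,0,0.012,0,0,0,0],
  [1,0,0.012,0,0,0,0],
  [1,0,0.012,0,0,0,0],
  [1,0,0.012,0,0,0,0],
])

```text
t: 4.5
tcp_pos: [0.6258, 0.1121, 0.0031]
ee_rot: [-1.57, -0.001, -0.328]
contact_force: [0.3, 0.1, 1.5]
grip_width: 0.0534
```

Now it reads 53.4 mm, which is on the body given the same offset of about 3 mm, so the pad offset is confirmed. Lifting.

>>> move_arm([
  [1,0,0,0,0,0,0],
  [1,0,-0.01,0,0,0,0],
  [1,0,-0.03,0,0,0,0],
  [1,0,-0.055,0,0,0,0],
  [1,0,-0.085,0,0,0,0],
  [1,0,-0.11,0,0,0,0],
  [1,0,-0.13,0,0,0,0],
  [1,0,-0.137,0,0,0,0],
])

```text
t: 5.17
tcp_pos: [0.627, 0.1124, 0.1436]
ee_rot: [-1.568, -0.005, -0.328]
contact_force: [0.5, -0.4, 0.2]
grip_width: 0.0535
```

>>> move_arm([
  [1,0.001,0,-0.015,0,0,0],
  [1,0.003,0,-0.045,0,0,0],
  [1,0.005,0,-0.075,0,0,0],
  [1,0.007,0,-0.11,0,0,0],
  [1,0.009,0,-0.145,0,0,0],
  [1,0.011,0,-0.18,0,0,0],
  [1,0.0125,0,-0.205,0,0,0],
  [1,0.0135,0,-0.22,0,0,0],
])

```text
t: 5.83
tcp_pos: [0.563, -0.1069, 0.1375]
ee_rot: [-1.576, 0.005, -0.335]
contact_force: [0.2, -0.1, -1.0]
grip_width: 0.0538
```

>>> move_arm([
  [1,0.001,0,-0.02,0,0,0],
  [1,0.003,0,-0.05,0,0,0],
  [1,0.005,0,-0.08,0,0,0],
  [1,0.007,0,-0.11,0,0,0],
  [1,0.009,0,-0.14,0,0,0],
  [1,0.011,0,-0.165,0,0,0],
  [1,0.0115,0,-0.18,0,0,0],
  [1,0.0115,0,-0.1856,0,0,0],
])

```text
t: 6.5
tcp_pos: [0.5138, -0.2846, 0.1375]
ee_rot: [-1.574, 0.005, -0.335]
contact_force: [0.0, 0.5, -0.6]
grip_width: 0.0536
```

```bash
python3 - <<'E'
from h import *
c=cams.camera("wrist");save("pics/w2.png",c["img"])
o=sensors.observe();print(o["tcp_pos"],o["grip_width"],o["contact_force"])
x=np.array([-.459,-.889]);C=np.array([.4977,-.3225])
def P(a,b,z):return [*(C+a*x+b*np.array([.889,-.459])),z]
print(proj(c,[P(-.0475,0,.006),P(.0475,0,.006),P(.0975,.05,.018),P(.0975,-.05,.018),P(-.0975,.05,.018),P(-.0975,-.05,.018)]).round())
E
```

```text
[ 0.51447025 -0.28380375  0.13775274] 0.053278046732036184 [-0.53846681 -1.49755514 -0.60295949]
[[290. 195.]
 [193. 182.]
 [136. 227.]
 [137. 123.]
 [333. 254.]
 [354. 153.]]
```

View pics/w2.png

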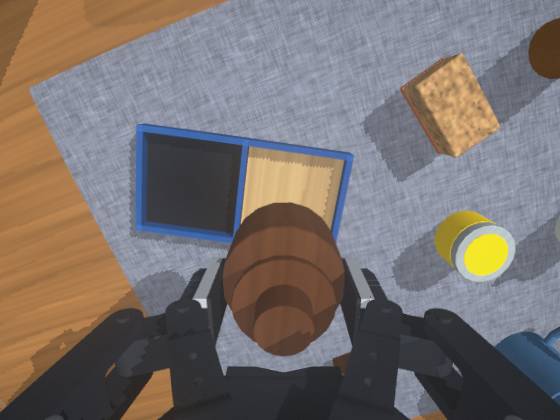

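The wrist view shows the foot upright in the jaws over the wooden bay. The blue tray's corners at (137,123) and (354,153) match prediction. The cork's top-face corners are clear, at about (413,88), (461,54), (499,127) and (456,157), so I'm taking its yaw from here and then lowering.

```bash
python3 - <<'E'
from h import *
c=cams.camera("wrist")
q=ray(c,[(413,88),(461,54),(499,127),(456,157)],.038)[:,:2];print(q.round(4),q.mean(0).round(4))
for i in range(4):
    e=q[(i+1)%4]-q[i];print(np.linalg.norm(e).round(4),np.degrees(np.arctan2(e[1],e[0])).round(1))
print("tin lid",ray(c,[(485,254)],.045).round(4))
E
```

```text
[[ 0.46   -0.156 ]
 [ 0.4469 -0.1132]
 [ 0.5129 -0.0928]
 [ 0.5261 -0.1331]] [ 0.4865 -0.1238]
0.0448 107.0
0.0691 17.2
0.0424 -72.0
0.0699 -160.9
tin lid [[ 0.6211 -0.1257  0.045 ]]
```

>>> move_arm([
  [1,0.003,0.02,0.005,0,0,0],
  [1,0.003,0.045,0.005,0,0,0],
  [1,0.003,0.07,0.005,0,0,0],
  [1,0.003,0.095,0.005,0,0,0],
  [1,0.003,0.112,0.005,0,0,0],
  [1,0.003,0.121,0.005,0,0,0],
  [1,0.003,0.125,0.005,0,0,0],
  [1,0.003,0.128,0.005,0,0,0],
])

```text
t: 7.27
tcp_pos: [0.5232, -0.275, 0.0112]
ee_rot: [-1.57, 0.0, -0.326]
contact_force: [-0.3, -0.2, -0.7]
grip_width: 0.0535
```

>>> move_arm([
  [1,-0.003,0.001,0,0,0,0],
  [1,-0.003,0.002,0,0,0,0],
  [1,-0.003,0.003,0,0,0,0],
  [1,-0.003,0.003,0,0,0,0],
])

```text
t: 7.6
tcp_pos: [0.5202, -0.2755, 0.0092]
ee_rot: [-1.571, -0.001, -0.328]
contact_force: [0.1, -0.2, -0.5]
grip_width: 0.0536
```

>>> move_arm([
  [1,0,0.001,0,0,0,0],
  [-0.65,0,0.001,0,0,0,0],
  [-0.65,0,0.001,0,0,0,0],
  [-0.65,0,0.001,0,0,0,0],
  [-0.65,0,0.001,0,0,0,0],
  [-0.65,0,-0.02,0,0,0,0],
  [-0.65,0,-0.05,0,0,0,0],
  [-0.65,0,-0.08,0,0,0,0],
])

```text
t: 8.27
tcp_pos: [0.519, -0.2748, 0.0885]
ee_rot: [-1.57, 0.003, -0.328]
contact_force: [0.0, -0.5, -0.2]
grip_width: 0.0707
```

>>> move_arm([
  [-1,0,-0.04,0,0,0,0],
  [-1,0,-0.08,0,0,0,0],
  [-1,0,-0.1,0,0,0,0],
  [-1,0,-0.105,0,0,0,0],
])

```text
t: 8.6
tcp_pos: [0.5225, -0.2767, 0.1986]
ee_rot: [-1.572, -0.01, -0.328]
contact_force: [0.3, -0.5, 0.1]
grip_width: 0.0855
```

```bash
python3 - <<'E'
from h import *
c=cams.camera("wrist");save("pics/w3.png",c["img"])
o=sensors.observe();p=o["tcp_pos"];print(p)
a=o["ee_rot"][2];d=np.array([.651,-.001])-p[:2]
print("to glue x,z",d@[np.cos(a),np.sin(a)],d@[-np.sin(a),np.cos(a)])
E
```

```text
[ 0.52161602 -0.27620008  0.19705098]
to glue x,z 0.0338534747814513 0.30220728386393925
```

View pics/w3.png

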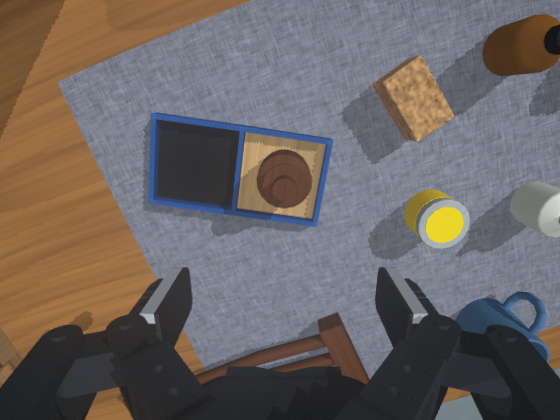

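The dark foot stands in the wooden bay at (285,180). Next is the glue.

>>> move_arm([
  [-1,0.034,0,0.302,0,0,0],
  [-1,0.034,0,0.302,0,0,0],
  [-1,0.034,0,0.302,0,0,0],
  [-1,0.034,0,0.302,0,0,0],
  [-1,0.034,0,0.302,0,0,0],
  [-1,0.034,0,0.302,0,0,0],
  [-1,0.034,0,0.302,0,0,0],
  [-1,0.034,0,0.302,0,0,0],
])

```text
t: 9.32
tcp_pos: [0.6499, 0.0107, 0.1905]
ee_rot: [-1.565, 0.005, -0.316]
contact_force: [0.3, 2.0, -0.9]
grip_width: 0.0851
```

```bash
python3 - <<'E'
from h import *
c=cams.camera("wrist")
o=sensors.observe();p=o["tcp_pos"];print(p,o["ee_rot"])
h=cv2.cvtColor(c["img"],cv2.COLOR_RGB2HSV).astype(int)
e=proj(c,[[.651,-.001,.072]])[0];print(e)
x,y=e.astype(int);m=(h[...,0]<20)&(h[...,1]>140)&(h[...,2]>120);m[:, :x-25]=0;m[:,x+25:]=0;m[:y-25]=0;m[y+25:]=0
uv=np.argwhere(m)[:,::-1].mean(0);print(m.sum(),uv,ray(c,[uv],.072))
E
```

```text
[0.64989037 0.01047693 0.19041586] [-1.56513673  0.00515324 -0.31554049]
[271.61385756 199.77791767]
325 [274.32       195.51384615] [[0.64790127 0.00270594 0.072     ]]
```

>>> move_arm([
  [-1,0,0,0,0,0,0],
  [-1,0,0.04,0,0,0,0],
  [-1,0,0.08,0,0,0,0],
  [-1,0,0.12,0,0,0,0],
  [-1,0,0.155,0,0,0,0],
  [-1,0,0.18,0,0,0,0],
  [-1,0,0.19,0,0,0,0],
  [-1,0,0.192,0,0,0,0],
])

```text
t: 10.03
tcp_pos: [0.6462, -0.003, -0.0017]
ee_rot: [-1.575, 0.006, -0.33]
contact_force: [-0.4, -0.1, 0.1]
grip_width: 0.0853
```

>>> move_arm([
  [-1,0,0,0,0,0,0],
  [1,0,0,0,0,0,0],
  [1,0,0,0,0,0,0],
  [1,0,0,0,0,0,0],
  [1,0,0,0,0,0,0],
  [1,0,0,0,0,0,0],
  [1,0,0,0,0,0,0],
  [1,0,0,0,0,0,0],
])

```text
t: 10.7
tcp_pos: [0.6513, -0.0003, 0.004]
ee_rot: [-1.569, -0.004, -0.328]
contact_force: [-0.7, -0.3, 6.5]
grip_width: 0.0513
```

>>> move_arm([
  [1,0,-0.01,0,0,0,0],
  [1,0,-0.03,0,0,0,0],
  [1,0,-0.055,0,0,0,0],
  [1,0,-0.085,0,0,0,0],
  [1,0,-0.11,0,0,0,0],
  [1,0,-0.13,0,0,0,0],
  [1,0,-0.14,0,0,0,0],
  [1,0,-0.14,0,0,0,0],
])

```text
t: 11.37
tcp_pos: [0.6509, -0.0002, 0.1447]
ee_rot: [-1.569, -0.005, -0.328]
contact_force: [0.3, 0.2, -1.4]
grip_width: 0.051
```

>>> move_arm([
  [1,-0.002,0,-0.015,0,0,0],
  [1,-0.006,0,-0.045,0,0,0],
  [1,-0.01,0,-0.08,0,0,0],
  [1,-0.014,0,-0.115,0,0,0],
  [1,-0.018,0,-0.15,0,0,0],
  [1,-0.021,0,-0.18,0,0,0],
  [1,-0.023,0,-0.2,0,0,0],
  [1,-0.024,0,-0.21,0,0,0],
])

```text
t: 12.03
tcp_pos: [0.5543, -0.1968, 0.1395]
ee_rot: [-1.575, 0.005, -0.335]
contact_force: [0.7, -0.3, -1.2]
grip_width: 0.0514
```

>>> move_arm([
  [1,-0.002,0,-0.02,0,0,0],
  [1,-0.006,0,-0.05,0,0,0],
  [1,-0.01,0,-0.08,0,0,0],
  [1,-0.014,0,-0.115,0,0,0],
  [1,-0.018,0,-0.15,0,0,0],
  [1,-0.021,0,-0.175,0,0,0],
  [1,-0.023,0,-0.188,0,0,0],
  [1,-0.024,0,-0.192,0,0,0],
])

```text
t: 12.7
tcp_pos: [0.4719, -0.3676, 0.1403]
ee_rot: [-1.572, 0.003, -0.332]
contact_force: [0.7, 0.4, -2.0]
grip_width: 0.0512
```

>>> move_arm([
  [1,0,0,0,0,0,0],
  [1,0,0,0,0,0,0],
])

```text
t: 12.87
tcp_pos: [0.4758, -0.3626, 0.141]
ee_rot: [-1.568, 0.001, -0.325]
contact_force: [-0.3, 0.1, -0.2]
grip_width: 0.0514
```

>>> move_arm([
  [1,0,0.02,-0.002,0,0,0],
  [1,0,0.045,-0.002,0,0,0],
  [1,0,0.075,-0.002,0,0,0],
  [1,0,0.1,-0.002,0,0,0],
  [1,0,0.117,-0.002,0,0,0],
  [1,0,0.126,-0.002,0,0,0],
  [1,0,0.13,-0.002,0,0,0],
  [1,0,0.133,-0.002,0,0,0],
])

```text
t: 13.53
tcp_pos: [0.4745, -0.3641, 0.0099]
ee_rot: [-1.568, 0.003, -0.325]
contact_force: [-6.9, 7.1, 23.7]
grip_width: 0.0511
```

>>> move_arm([
  [1,0,0,0,0,0,0],
  [1,0,0,0,0,0,0],
])

```text
t: 13.7
tcp_pos: [0.4757, -0.3668, 0.01]
ee_rot: [-1.571, -0.003, -0.326]
contact_force: [-0.9, 1.1, 2.0]
grip_width: 0.0512
```

Contact is made and the force has settled. Releasing.

>>> move_arm([
  [-0.65,0,0,0,0,0,0],
  [-0.65,0,0,0,0,0,0],
  [-0.65,0,0,0,0,0,0],
  [-0.65,0,0,0,0,0,0],
  [-0.65,0,-0.015,0,0,0,0],
  [-0.65,0,-0.045,0,0,0,0],
  [-0.65,0,-0.085,0,0,0,0],
  [-0.65,0,-0.125,0,0,0,0],
])

```text
t: 14.37
tcp_pos: [0.473, -0.3669, 0.134]
ee_rot: [-1.57, 0.003, -0.328]
contact_force: [0.9, -0.9, -0.3]
grip_width: 0.0705
```

>>> move_arm([
  [-1,0,-0.04,0,0,0,0],
  [-1,0,-0.065,0,0,0,0],
  [-1,0,-0.065,0,0,0,0],
  [-1,0,-0.065,0,0,0,0],
])

```text
t: 14.7
tcp_pos: [0.4745, -0.368, 0.2004]
ee_rot: [-1.572, -0.004, -0.328]
contact_force: [0.9, -0.5, -0.5]
grip_width: 0.0854
```

```bash
python3 - <<'E'
from h import *
c=cams.camera("wrist");save("pics/w4.png",c["img"])
o=sensors.observe();p=o["tcp_pos"];print(p)
a=o["ee_rot"][2];d=np.array([.6205,-.1265])-p[:2]
print("to tin x,z",d@[np.cos(a),np.sin(a)],d@[-np.sin(a),np.cos(a)])
E
```

```text
[ 0.47335847 -0.36710784  0.19833786]
to tin x,z 0.061818566019743275 0.27517490186539484
```

View pics/w4.png

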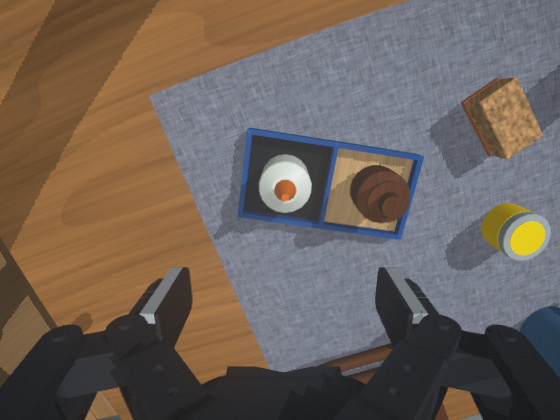

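Both blue-tray pieces are in place, with the glue at (285,186) and the foot at (380,195). Next is the tin.

>>> move_arm([
  [-1,0.062,0,0.275,0,0,0],
  [-1,0.062,0,0.275,0,0,0],
  [-1,0.062,0,0.275,0,0,0],
  [-1,0.062,0,0.275,0,0,0],
  [-1,0.062,0,0.275,0,0,0],
  [-1,0.062,0,0.275,0,0,0],
  [-1,0.062,0,0.275,0,0,0],
  [-1,0.062,0,0.275,0,0,0],
])

```text
t: 15.42
tcp_pos: [0.6236, -0.1148, 0.1954]
ee_rot: [-1.563, 0.005, -0.313]
contact_force: [0.8, 1.2, -0.1]
grip_width: 0.0854
```

>>> move_arm([
  [-1,0,0,0,0,0,0],
  [-1,0,0.04,0,0,0,0],
  [-1,0,0.08,0,0,0,0],
  [-1,0,0.12,0,0,0,0],
  [-1,0,0.155,0,0,0,0],
  [-1,0,0.185,0,0,0,0],
  [-1,0,0.197,0,0,0,0],
  [-1,0,0.199,0,0,0,0],
])

```text
t: 16.08
tcp_pos: [0.6169, -0.1283, -0.0046]
ee_rot: [-1.573, 0.009, -0.33]
contact_force: [-0.2, -0.1, 0.1]
grip_width: 0.0855
```

>>> move_arm([
  [-1,0,0,0,0,0,0],
  [1,0,0,0,0,0,0],
  [1,0,0,0,0,0,0],
  [1,0,0,0,0,0,0],
  [1,0,0,0,0,0,0],
  [1,0,0,0,0,0,0],
  [1,0,0,0,0,0,0],
  [1,0,0,0,0,0,0],
])

```text
t: 16.75
tcp_pos: [0.6232, -0.1274, 0.0025]
ee_rot: [-1.57, -0.005, -0.328]
contact_force: [0.1, -1.3, 6.0]
grip_width: 0.0557
```

>>> move_arm([
  [1,0,-0.01,0,0,0,0],
  [1,0,-0.03,0,0,0,0],
  [1,0,-0.055,0,0,0,0],
  [1,0,-0.085,0,0,0,0],
  [1,0,-0.11,0,0,0,0],
  [1,0,-0.13,0,0,0,0],
  [1,0,-0.14,0,0,0,0],
  [1,0,-0.14,0,0,0,0],
])

```text
t: 17.42
tcp_pos: [0.6227, -0.1272, 0.1429]
ee_rot: [-1.57, -0.006, -0.328]
contact_force: [-0.4, 0.8, -1.2]
grip_width: 0.0553
```

>>> move_arm([
  [1,-0.008,0,0.014,0,0,0],
  [1,-0.024,0,0.042,0,0,0],
  [1,-0.042,0,0.073,0,0,0],
  [1,-0.06,0,0.104,0,0,0],
  [1,-0.078,0,0.135,0,0,0],
  [1,-0.094,0,0.163,0,0,0],
  [1,-0.105,0,0.182,0,0,0],
  [1,-0.112,0,0.194,0,0,0],
])

```text
t: 18.08
tcp_pos: [0.574, 0.0987, 0.1374]
ee_rot: [-1.57, 0.006, -0.321]
contact_force: [0.1, -0.3, -1.4]
grip_width: 0.0552
```

>>> move_arm([
  [1,-0.01,0,0.017,0,0,0],
  [1,-0.026,0,0.045,0,0,0],
  [1,-0.044,0,0.076,0,0,0],
  [1,-0.062,0,0.107,0,0,0],
  [1,-0.08,0,0.138,0,0,0],
  [1,-0.094,0,0.163,0,0,0],
  [1,-0.103,0,0.178,0,0,0],
  [1,-0.1065,0,0.184,0,0,0],
])

```text
t: 18.75
tcp_pos: [0.5327, 0.3057, 0.1378]
ee_rot: [-1.571, 0.004, -0.322]
contact_force: [-0.1, -0.1, -2.5]
grip_width: 0.0553
```

>>> move_arm([
  [1,0,0,0,0,0,0],
  [1,0,0,0,0,0,0],
])

```text
t: 18.92
tcp_pos: [0.5358, 0.2991, 0.1385]
ee_rot: [-1.574, 0.0, -0.329]
contact_force: [0.7, -0.8, -1.8]
grip_width: 0.0556
```

```bash
python3 - <<'E'
from h import *
c=cams.camera("wrist");im=c["img"].copy()
o=sensors.observe();p=o["tcp_pos"];print(p,o["grip_width"])
C=np.array([.497,.327]);t=np.radians(-32.5);x=np.array([np.cos(t),np.sin(t)]);y=np.array([-x[1],x[0]])
for a,b,z in((.0475,0,.006),(-.0475,0,.006),(.0975,.05,.018),(.0975,-.05,.018),(-.0975,.05,.018),(-.0975,-.05,.018)):
    q=proj(c,[[*(C+a*x+b*y),z]])[0];cv2.circle(im,tuple(int(v) for v in q),4,(0,255,0),1)
save("pics/w5.png",im)
E
```

```text
[0.53647089 0.29820977 0.13881346] 0.05529965278564004
```

View pics/w5.png

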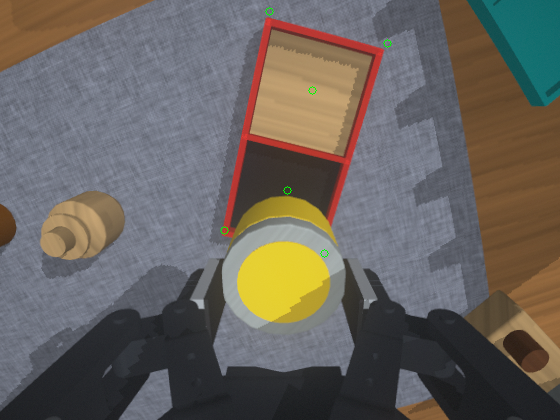

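The tin hangs upright over the black bay. The tray's real corners at (269,20) and (383,50) lie about 6 mm along tool +x from my estimate, so I'm correcting and lowering.

>>> move_arm([
  [1,0.004,0.02,0.003,0,0,0],
  [1,0.004,0.045,0.003,0,0,0],
  [1,0.004,0.07,0.003,0,0,0],
  [1,0.004,0.095,0.003,0,0,0],
  [1,0.004,0.113,0.003,0,0,0],
  [1,0.004,0.123,0.003,0,0,0],
  [1,0.004,0.128,0.003,0,0,0],
  [1,0.004,0.13,0.003,0,0,0],
])

```text
t: 19.63
tcp_pos: [0.5412, 0.3012, 0.0091]
ee_rot: [-1.572, -0.0, -0.33]
contact_force: [-0.1, 0.9, -1.7]
grip_width: 0.0549
```

>>> move_arm([
  [1,0,0.001,0,0,0,0],
  [1,0,0.002,0,0,0,0],
])

```text
t: 19.8
tcp_pos: [0.5418, 0.303, 0.0087]
ee_rot: [-1.569, -0.002, -0.328]
contact_force: [0.0, 1.0, -1.2]
grip_width: 0.0557
```

>>> move_arm([
  [1,0,0.001,0,0,0,0],
  [1,0,0.001,0,0,0,0],
  [-0.75,0,0.001,0,0,0,0],
  [-0.75,0,0.001,0,0,0,0],
  [-0.75,0,0.001,0,0,0,0],
  [-0.75,0,0.001,0,0,0,0],
  [-0.75,0,-0.025,0,0,0,0],
  [-0.75,0,-0.06,0,0,0,0],
])

```text
t: 20.47
tcp_pos: [0.5379, 0.3014, 0.0647]
ee_rot: [-1.577, 0.006, -0.328]
contact_force: [0.1, -0.1, 0.5]
grip_width: 0.075
```

>>> move_arm([
  [-1,0,-0.04,0,0,0,0],
  [-1,0,-0.08,0,0,0,0],
  [-1,0,-0.12,0,0,0,0],
  [-1,0,-0.13,0,0,0,0],
  [-1,0,-0.13,0,0,0,0],
  [-1,0,-0.13,0,0,0,0],
])

```text
t: 20.97
tcp_pos: [0.5404, 0.3028, 0.1975]
ee_rot: [-1.571, -0.0, -0.328]
contact_force: [0.2, -0.3, -0.9]
grip_width: 0.0857
```

```bash
python3 - <<'E'
from h import *
c=cams.camera("wrist");save("pics/w6.png",c["img"])
o=sensors.observe();p=o["tcp_pos"];print(p)
a=o["ee_rot"][2];d=np.array([.4865,-.124])-p[:2]
print("to cork x,z",d@[np.cos(a),np.sin(a)],d@[-np.sin(a),np.cos(a)])
E
```

```text
[0.53956622 0.30230771 0.19600595]
to cork x,z 0.08695909495958534 -0.42070465262652373
```

View pics/w6.png

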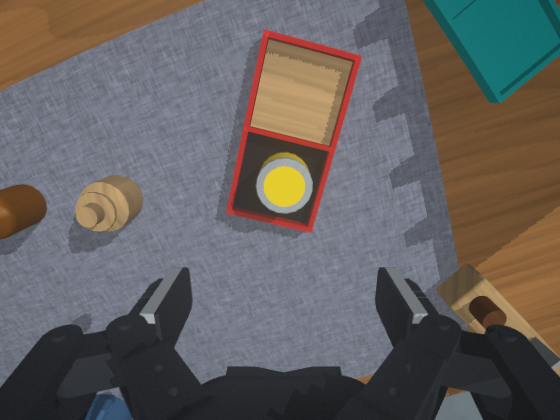

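The tin sits in the rubber bay at (285,186). Red-tray rim corners are (266,32), (360,57), (310,229) and (230,212). Computing the wooden bay centre from these, then going to the cork.

```bash
python3 - <<'E'
from h import *
c=cams.camera("wrist")
q=ray(c,[(266,32),(360,57),(311,231),(229,212)],.018)[:,:2];C=q.mean(0);x=(q[2]+q[3]-q[0]-q[1]);x/=np.linalg.norm(x)
print(C,np.degrees(np.arctan2(x[1],x[0])),"wood",C-.0475*x,"black",C+.0475*x,[np.linalg.norm(q[i]-q[i-1]).round(3) for i in range(4)])
print("tin",ray(c,[(285,186)],.051))
E
```

```text
[0.49894539 0.32297715] -32.364600932306516 wood [0.45882409 0.34840414] black [0.53906668 0.29755016] [np.float64(0.191), np.float64(0.096), np.float64(0.192), np.float64(0.097)]
tin [[0.53811306 0.30362681 0.051     ]]
```

>>> move_arm([
  [-1,0.087,0,-0.421,0,0,0],
  [-1,0.087,0,-0.421,0,0,0],
  [-1,0.087,0,-0.421,0,0,0],
  [-1,0.087,0,-0.421,0,0,0],
  [-1,0.087,0,-0.421,0,0,0],
  [-1,0.087,0,-0.421,0,0,0],
  [-1,0.087,0,-0.421,0,0,0],
  [-1,0.087,0,-0.421,0,0,0],
])

```text
t: 21.73
tcp_pos: [0.4975, -0.0297, 0.1956]
ee_rot: [-1.572, 0.004, -0.327]
contact_force: [0.9, -0.2, -0.3]
grip_width: 0.0852
```

>>> move_arm([
  [-1,0.006,0,-0.03,0,-7,0],
  [-1,0.012,0,-0.06,0,-14,0],
  [-1,0.018,0,-0.088,0,-21,0],
  [-1,0.02,0,-0.095,0,-28,0],
  [-1,0.02,0,-0.095,0,-35,0],
  [-1,0.02,0,-0.095,0,-36,0],
  [-1,0.02,0,-0.095,0,-36,0],
  [-1,0.02,0,-0.095,0,-36,0],
])

```text
t: 22.4
tcp_pos: [0.4872, -0.1235, 0.1965]
ee_rot: [-1.569, 0.002, 0.299]
contact_force: [0.2, 0.3, 0.1]
grip_width: 0.0852
```

```bash
python3 - <<'E'
from h import *
c=cams.camera("wrist");im=c["img"].copy()
o=sensors.observe();p=o["tcp_pos"];print(p,o["ee_rot"],o["qpos"].round(2))
a=o["ee_rot"][2];d=np.array([.4865,-.124])-p[:2]
print("to cork x,z",d@[np.cos(a),np.sin(a)],d@[-np.sin(a),np.cos(a)])
t=np.radians(17.7);x=np.array([np.cos(t),np.sin(t)]);y=np.array([-x[1],x[0]])
for a,b in((.036,.0225),(.036,-.0225),(-.036,.0225),(-.036,-.0225)):
    q=proj(c,[[*(np.array([.4865,-.124])+a*x+b*y),.038]])[0];cv2.circle(im,tuple(int(v) for v in q),4,(0,255,0),1)
save("pics/w7.png",im)
E
```

```text
[ 0.48738634 -0.12345268  0.19675697] [-1.56970713e+00  1.42969135e-03  2.99937551e-01] [ 0.28  0.4  -0.11  1.85  0.06  0.9   2.02]
to cork x,z -0.0010084792294115885 -0.0002610116672153817
```

View pics/w7.png

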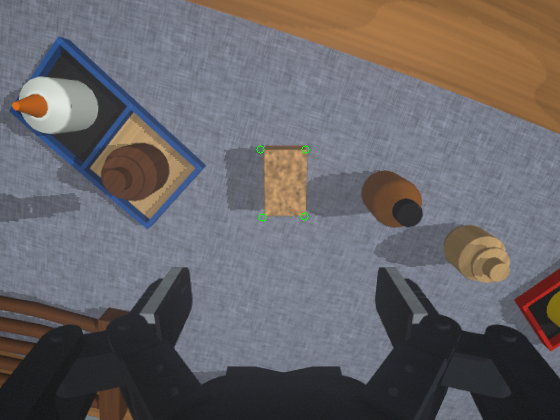

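The cork at (285,183) is aligned with the jaws and its predicted corners coincide. It is only 38 mm high, so I'm going lower, with a check on force.

>>> move_arm([
  [-1,0,0.04,0,0,0,0],
  [-1,0,0.08,0,0,0,0],
  [-1,0,0.12,0,0,0,0],
  [-1,0,0.155,0,0,0,0],
  [-1,0,0.18,0,0,0,0],
  [-1,0,0.192,0,0,0,0],
  [-1,0,0.2,0,0,0,0],
  [-1,0,0.2,0,0,0,0],
])

```text
t: 23.12
tcp_pos: [0.4869, -0.1235, -0.004]
ee_rot: [-1.569, 0.003, 0.301]
contact_force: [-0.6, 0.8, 0.9]
grip_width: 0.0854
```

>>> move_arm([
  [-1,0,0.003,0,0,0,0],
  [-1,0,0.006,0,0,0,0],
  [-1,0,0.006,0,0,0,0],
])

```text
t: 23.37
tcp_pos: [0.4883, -0.1244, -0.0079]
ee_rot: [-1.572, -0.001, 0.3]
contact_force: [-1.0, -0.2, 0.3]
grip_width: 0.0855
```

>>> move_arm([
  [1,0,0,0,0,0,0],
  [1,0,0,0,0,0,0],
  [1,0,0,0,0,0,0],
  [1,0,0,0,0,0,0],
  [1,0,0,0,0,0,0],
  [1,0,0,0,0,0,0],
  [1,0,0,0,0,0,0],
])

```text
t: 23.95
tcp_pos: [0.4882, -0.1245, -0.0077]
ee_rot: [-1.572, -0.001, 0.3]
contact_force: [-0.8, -0.3, 6.2]
grip_width: 0.0435
```

>>> move_arm([
  [1,0,-0.01,0,0,0,0],
  [1,0,-0.03,0,0,0,0],
  [1,0,-0.06,0,0,0,0],
  [1,0,-0.09,0,0,0,0],
  [1,0,-0.12,0,0,0,0],
  [1,0,-0.14,0,0,0,0],
  [1,0,-0.15,0,0,0,0],
  [1,0,-0.15,0,0,0,0],
])

```text
t: 24.62
tcp_pos: [0.4893, -0.1247, 0.1445]
ee_rot: [-1.574, -0.005, 0.3]
contact_force: [0.4, -0.2, -0.6]
grip_width: 0.0436
```

>>> move_arm([
  [1,0.004,0,0.016,0,0,0],
  [1,0.012,0,0.048,0,0,0],
  [1,0.02,0,0.082,0,0,0],
  [1,0.029,0,0.118,0,0,0],
  [1,0.037,0,0.152,0,0,0],
  [1,0.045,0,0.184,0,0,0],
  [1,0.052,0,0.212,0,0,0],
  [1,0.056,0,0.228,0,0,0],
])

```text
t: 25.28
tcp_pos: [0.4721, 0.1144, 0.1407]
ee_rot: [-1.568, 0.002, 0.306]
contact_force: [0.3, 0.0, -0.1]
grip_width: 0.0437
```

>>> move_arm([
  [1,0.005,0,0.022,0,0,0],
  [1,0.013,0,0.054,0,0,0],
  [1,0.022,0,0.09,0,0,0],
  [1,0.031,0,0.126,0,0,0],
  [1,0.04,0,0.162,0,0,0],
  [1,0.048,0,0.196,0,0,0],
  [1,0.054,0,0.22,0,0,0],
  [1,0.057,0,0.231,0,0,0],
])

```text
t: 25.95
tcp_pos: [0.4572, 0.3523, 0.1404]
ee_rot: [-1.568, 0.002, 0.307]
contact_force: [-0.1, 0.6, -0.4]
grip_width: 0.0437
```

>>> move_arm([
  [1,0,0,0,0,0,0],
  [1,0,0,0,0,0,0],
])

```text
t: 26.12
tcp_pos: [0.4596, 0.3457, 0.1406]
ee_rot: [-1.573, 0.002, 0.3]
contact_force: [-0.3, -1.1, -0.6]
grip_width: 0.0437
```

```bash
python3 - <<'E'
from h import *
c=cams.camera("wrist");save("pics/w8.png",c["img"])
o=sensors.observe();print(o["tcp_pos"],o["grip_width"],o["ee_rot"])
E
```

```text
[0.46018371 0.34448085 0.14076711] 0.04347407848140163 [-1.57390803  0.00193897  0.29792043]
```

View pics/w8.png

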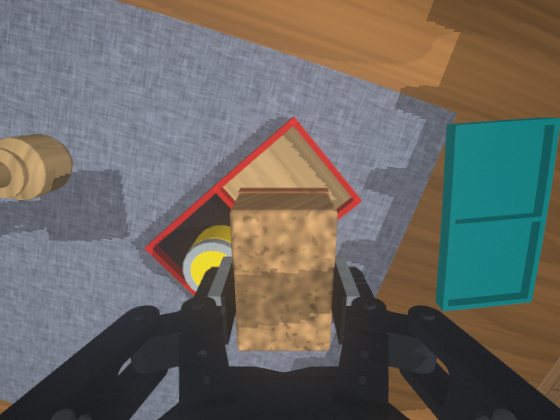

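The cork is held level over the bay but sits diagonal to it, about 50° off. I'm turning it square to the tray before lowering.

>>> move_arm([
  [1,0,0,0.001,0,7,0],
  [1,0,0,0.002,0,14,0],
  [1,0,0,0.003,0,21,0],
  [1,0,0,0.004,0,28,0],
  [1,0,0,0.004,0,35,0],
  [1,0,0,0.004,0,42,0],
  [1,0,0,0.004,0,49,0],
  [1,0,0,0.004,0,49.5,0],
])

```text
t: 26.83
tcp_pos: [0.4594, 0.3482, 0.1416]
ee_rot: [-1.573, -0.001, -0.57]
contact_force: [-0.1, -0.4, -1.0]
grip_width: 0.0437
```

>>> move_arm([
  [1,0,0.01,0,0,0,0],
  [1,0,0.035,0,0,0,0],
  [1,0,0.065,0,0,0,0],
  [1,0,0.095,0,0,0,0],
  [1,0,0.12,0,0,0,0],
  [1,0,0.132,0,0,0,0],
  [1,0,0.137,0,0,0,0],
  [1,0,0.139,0,0,0,0],
])

```text
t: 27.5
tcp_pos: [0.4587, 0.3505, 0.0018]
ee_rot: [-1.572, 0.0, -0.563]
contact_force: [0.0, -0.1, -0.6]
grip_width: 0.0437
```

>>> move_arm([
  [1,0,0.001,0,0,0,0],
  [1,0,0.002,0,0,0,0],
])

```text
t: 27.67
tcp_pos: [0.4597, 0.352, 0.0018]
ee_rot: [-1.568, -0.001, -0.563]
contact_force: [-0.6, -0.1, -0.1]
grip_width: 0.0436
```

>>> move_arm([
  [1,0,0.0015,0,0,0,0],
  [1,0,0.003,0,0,0,0],
  [1,0,0.004,0,0,0,0],
  [1,0,0.004,0,0,0,0],
])

```text
t: 28.0
tcp_pos: [0.4592, 0.352, -0.0017]
ee_rot: [-1.569, -0.001, -0.563]
contact_force: [-0.5, -0.9, 6.8]
grip_width: 0.0437
```

Contact. Releasing and rising.

>>> move_arm([
  [-0.55,0,0,0,0,0,0],
  [-0.55,0,0,0,0,0,0],
  [-0.55,0,0,0,0,0,0],
  [-0.55,0,0,0,0,0,0],
  [-0.55,0,0,0,0,0,0],
  [-0.55,0,-0.02,0,0,0,0],
  [-0.55,0,-0.055,0,0,0,0],
  [-0.55,0,-0.09,0,0,0,0],
])

```text
t: 28.67
tcp_pos: [0.4575, 0.3505, 0.0862]
ee_rot: [-1.575, 0.001, -0.563]
contact_force: [0.9, 1.2, 0.7]
grip_width: 0.0662
```

>>> move_arm([
  [-1,0,-0.04,0,0,0,0],
  [-1,0,-0.08,0,0,0,0],
  [-1,0,-0.12,0,0,0,0],
  [-1,0,-0.14,0,0,0,0],
  [-1,0,-0.14,0,0,0,0],
  [-1,0,-0.14,0,0,0,0],
])

```text
t: 29.17
tcp_pos: [0.4589, 0.3517, 0.2276]
ee_rot: [-1.568, -0.001, -0.563]
contact_force: [-0.5, -0.9, -0.6]
grip_width: 0.0855
```

```bash
python3 - <<'E'
from h import *
w=cams.camera("wrist");s=cams.camera("scene");d=cams.camera("side")
print(sensors.observe()["tcp_pos"])
q=lambda c,z:cv2.resize(c,z,interpolation=cv2.INTER_CUBIC)
save("pics/f.png",np.vstack([np.hstack([q(w["img"],(400,300)),q(s["img"][90:360,90:450],(400,300))]),np.hstack([q(d["img"][130:400,200:440],(400,300)),q(d["img"][150:195,230:310],(400,300))])]))
E
```

```text
[0.45745218 0.35062305 0.22452496]
```

View pics/f.png

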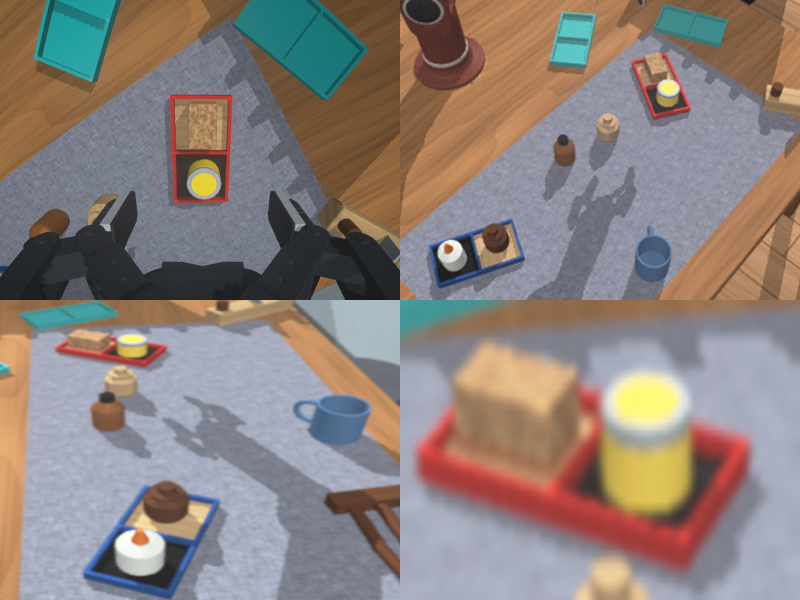

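The final pictures show all four pieces upright in the right bays, the distractors in place and the gripper clear. I'll compare the trays and bystanders numerically with the first pictures, then hand in.

```bash
python3 - <<'E'
from h import *
import pickle
a=pickle.load(open("c0.pkl","rb"));
for n,B in(("scene",{"amber":(226,207,250,241),"pale":(264,187,291,220),"mug":(300,300,334,344),"tblue":(110,285,208,352),"tred":(292,135,355,200)}),):
    c=cams.camera(n)
    for k,(x0,y0,x1,y1) in B.items():
        e=[]
        for im in(a[n]["img"],c["img"]):
            h=cv2.cvtColor(im,cv2.COLOR_RGB2HSV).astype(int)[y0:y1,x0:x1];H,S,V=h[...,0],h[...,1],h[...,2]
            m={"tblue":(H>105)&(H<122)&(S>140),"mug":(H>98)&(H<115)&(S>100),"tred":((H<6)|(H>174))&(S>140)}.get(k,(H<35)&(S>70))
            p=np.argwhere(m)[:,::-1];e.append((p.min(0)+[x0,y0],p.max(0)+[x0,y0]))
        print(k,*[v.tolist() for q in e for v in q])
ticket.close_job()
E
```

```text
amber [228, 215] [247, 239] [229, 215] [246, 239]
pale [267, 192] [286, 217] [268, 192] [286, 216]
mug [303, 300] [333, 339] [303, 300] [333, 342]
tblue [117, 287] [200, 348] [117, 288] [200, 348]
tred [299, 138] [350, 196] [299, 138] [350, 196]
the job is handed in; nothing more can be done
```

I made up both kits and handed the job in about 29 s into the 115 s limit. The glue (rubber bay) and dark foot (wooden bay) are in the blue tray. The wax tin (rubber) and cork block (wooden) are in the red tray.

**Last checks:** The final wrist, scene and side pictures show all four pieces upright in the right bays, with the gripper open and clear. From start to finish, the outlines of the trays, amber bottle and pale foot moved at most 1 px in the scene view. The mug's outline differed by 3 px on one edge only, probably shading. I judged the pieces' final positions by eye from those pictures and did not measure them again.

**What disagreed:**
- **Finger length:** the pads stand about 20 mm farther back than the stated tool point. My first grip on the dark foot caught its collar, so I set it down, went lower and gripped the body.
- **Grip width:** the gripper reads about 2–3 mm under the true width.
- **Red tray position:** the cameras differed by about 5 mm on the red tray, and I corrected for that with the wrist view.
- **Glue placing:** setting the glue down gave a brief force of about 24 N, which dropped to about 2 N before I released it.

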